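# Dose the spacers into the kitting pocket with the drop cup

### The arm

A 6-joint arm with a two-finger parallel gripper is mounted at the origin on the work surface. World frame = base frame: x ahead of the robot, y to its left, z up, the work surface at z = 0. Lengths are in mm, angles in rad, forces in N, time in s.
With the tool pointing down it reaches from about 400 to 925 mm from the base axis. Payload 12.5 kg.
Tool frame: the origin (TCP) lies at the very end of the fingers, on their centre line; the grasp point (between the pads) lies 19 mm behind it (env.grasp_offset is the distance from the TCP to the grasp point, in mm); z points along the fingers, y is the direction in which the jaws open and shut (so a half turn about z gives the same grasp; the last joint's range is limited). The gripper opens to 95 mm and grips with 3 to 60 N. Pads are 20 mm wide; open, the fingers measure 119 mm over their backs; the gripper's body (75 mm by 180 mm) begins 59 mm behind the grasp point.
Start: joints at [-1.283, 0.491, 1.559, -0, 1.092, -0.106], TCP at [239.837, -577.173, 183.861] pointing down, gripper open.
Joint ranges: [-3.1, 3.1], [-0.84, 2.19], [0.05, 2.79], [-1.13, 4.28], [0.06, 2.93], [-2.69, 2.69]. Speed limits (rad/s): [2.22, 2.22, 2.79, 3.14, 3.14, 3.14].

### API

Orientations are given as [roll, pitch, yaw] about the fixed x, y, z axes, in that order (R = Rz(yaw) Ry(pitch) Rx(roll)).
In Python, from cell import env gives the robot as it stands. The module is installed in compiled form; this text tells all that it offers.
- The arm moves only by the shell command python3 -m pendant 'ROWS'. ROWS is JSON, one flat list of numbers, 5 for each row, row after row: the shift along the tool's x, y, z as a fraction of full scale, then the turn about the tool's z as a fraction of full scale, then the gripper's target within -1 to 1 (shut at 1, half-way at 0, fully open at -1). In form: [x, y, z, turn, grip, x, y, z, turn, grip, ...]. A call has 1 to 10 rows; each row shifts and turns the commanded pose from where the row before left it, along the tool's axes as they then stand; what a row does not reach is not made up. Full scale, the value 1, is 0.4 m for a shift and 180 degrees for a turn. A row lasts 1/8 s, in which the tool goes at most 62.5 mm and 10.7 degrees, less where a joint would pass 70% of its speed; a pose out of reach is approached as far as the arm can. A call with a number of a shift or a turn outside -1 to 1 is refused whole. A call with a gripper value outside its range is refused whole. The fingers move at their own pace and stop on an object; the grip force is fixed at half the most. Time passes only in rows, so rows that do not move let the fingers close. It gives the time, the measured TCP pose, the force and the opening at its end, in the units of the state.
- env.state(): the state, without advancing time (a new reading comes with each control period).
- env.read_camera(name): name is "scene" or "side" or "wrist"; returns the picture (480x640x3 uint8, red, green, blue); there is no depth.
- env.camera_model(name): a dict with "fx", "fy", "cx", "cy" (pixels), "view" (4x4, takes a point from world to camera coordinates); the wrist camera has in their place "tool_from_camera" (4x4, takes a point from camera to tool coordinates, whose origin is the TCP and whose axes are the flange's). Camera axes: x right, y down, z forward; pixel columns grow to the right and rows downward; lengths in mm; the calibration is good to about 2 mm. A picture is of the moment at which its call begins: read the wrist's pose just before it. camera_model takes no time and is no camera call.
- env.job_done(): hands the job in, once; it reports no verdict.
Trained networks look in the newest picture that a camera, given by its name, has taken for a name from the list of things; names that differ only in an ending like _2 or _b are one class to them, and where a whole thing is asked for, a point or a joint stands for the part that bears it (a point fixed in the world has none). Each returns a list of dicts, best first, with "confidence" (0 to 1); they miss things now and then, are a little off and sometimes report something else, mostly with a low value. They report only what shows in the picture. A call takes as long as a camera call.
- env.masks_of(thing, camera): "region" (480x640 bool, what is visible of it).
- env.landmark_of(thing, camera): "xyz" ([x, y, z] in mm, in world coordinates, good to about 4 mm: a listed point, or the origin of a listed thing).
The state is a dict: "t": time; "joints": joint angles; "qvel": joint speeds; "tau": joint torques, N m; "eef_pos": TCP position; "tcp_rot": TCP orientation; "ft_force": force on the tool from outside, world axes, zero at the start; "moment": the same for the moment, N m; "opening": opening from 0.0 (shut) to 1.0 (fully open).
Only numpy, scipy, OpenCV 4.12 (cv2) and the standard library are available. Lean on these libraries where they do the work, as an engineer would, in place of code of your own. Each camera call takes 0.05 s, during which the arm holds its last target.

### The job

Pick up the loaded drop cup by its black handle, hold it upright and centred over the yellow pocket with its orange release tab above the steel striker post, and lower it gently until the post has pushed the tab right up to its stop, holding it there until all three brass spacers have dropped into the pocket. Then lift it off so that its bottom springs shut, and stand it upright, near the middle of its blue pad. Do not open the cup anywhere else, do not force the tab against its stop, and leave the jar, the screwdriver and the loose blue frame alone.

Things in the scene. Friction and masses are not known exactly. Their poses are not given: they have to be found in the camera images.
- cup: White square drop cup, open on top, hinged metal bottom, holding three brass spacers; 0.11-0.18 kg empty. Origin: centre of its footprint at the plane of its feet; z up. 50 x 50 mm outside, 44 x 44 inside; above the feet: closed bottom 22 mm, rim 70 mm, handle top 122 mm. Its feet are skirts under the y = +25 and -25 mm sides. Hinge and orange release tab are on its +x side.
- cup_handle (a point): Centre of the black handle bar bridging the mouth, 110 mm above the feet; axes as the cup's. The bar runs along the cup's y, 50 mm long, 14 mm thick in x, from 98 to 122 mm above the feet, on posts at its two ends; free below it down to the rim. Grip it from above, fingers closing along the cup's x.
- flap (a joint): Angle of the cup's bottom and tab, one rigid lever hinged along the cup's y at x = +25 mm, 21 mm above the feet. 0 shut, 1.0 rad fully open (stop); a spring shuts it. Pushing the tab up swings the 47 mm bottom plate down: its free edge (-x side) ends 18 mm below the feet.
- cup_tab (a point): On the tab's underside, 47 mm from the cup's centre along the cup's +x, 7 mm above the feet when shut; moves with the tab. The orange tab, 26 mm wide, 37 mm long, slopes out from the hinge, 0.5 rad downwards when shut. Pressed here it takes 2 N to start, 5 N at the stop, and about 24 mm of lowering from touch to stop. Over 25 N is forcing it.
- nest: White carrier plate 215 x 120 x 4 mm, fixed, with a yellow pocket and, on its -x side, a blue frame (lying flat, fixed). Origin: underside of the plate, under the pocket's centre; z up. The striker post stands on its +x side. The plate spans x = -155 to +60 mm.
- pocket (a point): Centre of the pocket's floor, 4 mm above the bench; axes as the nest's. Inside 76 mm along x, 64 mm along y; walls 3 mm thick, their tops 38 mm above the bench, the -x one (away from the post) 50 mm.
- striker: Upright steel striker post fixed to the nest, 47 mm from the pocket's centre along the nest's +x: dark sleeve 12 mm across, 50 mm high, and a bright round-nosed 8 mm pin out of it. Origin: on the bench, on its axis. The pin is clamped anew each time, tip 76 to 106 mm above the bench, unmeasured: feel for it. Cup centred on the pocket, axes along the nest's: the tab is over the pin.
- pad: Blue parking pad 120 x 120 x 3 mm, fixed, on which the cup stands at the start. Origin: centre of its underside.
- spacer0: Brass spacer, solid cylinder 14 mm across, 13 mm high, 16 g, standing in the cup at the start. Origin: centre of its underside.
- spacer1: Brass spacer, solid cylinder 14 mm across, 13 mm high, 16 g, standing in the cup at the start. Origin: centre of its underside.
- spacer2: Brass spacer, solid cylinder 14 mm across, 13 mm high, 16 g, standing in the cup at the start. Origin: centre of its underside.
- jar: Bystander: amber jar with red cap, 52 mm across, 70 mm high. Leave alone.
- driver: Bystander: screwdriver with green handle, lying. Leave alone.
- loose_frame: Bystander: loose blue frame, 90 x 66 x 6 mm, lying flat. Leave alone.

How it is judged (in metres and radians):
On the way, in this order (a step that is already met when the one before it is completed fails the run):
1. the loaded cup is lifted clear of its pad, its bottom shut (height (world z) of cup above 0.03 m and value of joint flap below 0.15 rad and distance between each of spacer0, spacer1, spacer2 and cup below 0.05 m), for 0.2 s.
2. over the pocket and upright, the striker post holds the tab at its stop, the bottom fully open (horizontal distance between cup and pocket below 0.018 m and angle between cup's own z axis and vertical below 0.2 rad and value of joint flap above 0.88 rad and contact force between striker and cup above 0.5 N), for 0.4 s.
At the end, for the whole second after the job is handed in: All three spacers rest inside the walls of the yellow pocket (38 mm from its centre along x, 32 mm along y, under 22 mm above its floor); the cup stands released and at rest on its blue pad, within 35 mm of its centre, upright within 0.08 rad, its bottom shut (flap below 0.1 rad) (x of spacer0 in the frame of pocket between -0.038 and 0.038 m and y of spacer0 in the frame of pocket between -0.032 and 0.032 m and z of each of spacer0, spacer1, spacer2 in the frame of pocket below 0.022 m and linear speed of each of spacer0, spacer1, spacer2, cup below 0.02 m/s and x of spacer1 in the frame of pocket between -0.038 and 0.038 m and y of spacer1 in the frame of pocket between -0.032 and 0.032 m and x of spacer2 in the frame of pocket between -0.038 and 0.038 m and y of spacer2 in the frame of pocket between -0.032 and 0.032 m and horizontal distance between cup and pad below 0.035 m and height (world z) of cup below 0.007 m and angle between cup's own z axis and vertical below 0.08 rad and value of joint flap below 0.1 rad); the robot touches nothing.
It fails at once if the cup's bottom opened (over 0.3 rad) with the cup's centre more than 30 mm from the pocket's centre (value of joint flap above 0.3 rad and horizontal distance between cup and pocket above 0.03 m).
It fails at once if the tab is forced: over 25 N between cup and striker post (contact force between striker and cup above 25 N).
It fails at once if the jar is moved by more than 20 mm (distance of jar from where it was at the start of the episode above 0.02 m).
It fails at once if the screwdriver is moved by more than 20 mm (distance of driver from where it was at the start of the episode above 0.02 m).
It fails at once if the loose blue frame is moved by more than 20 mm (distance of loose_frame from where it was at the start of the episode above 0.02 m).
It also fails if it takes over 70 s, if anything falls off the work surface, if the arm or the gripper's body presses on something with over 40 N, if the wrist force passes 120 N, or if a joint passes its speed limit or range.

## Working session

There is one attempt and no reset: what is moved stays moved. The work goes in short steps, Python scripts to look and compute and a shell command to move; the robot and the scene stay as the last step left them, time stands still between calls to the robot, and variables do not carry over. Pictures are saved under pics/ and viewed, and the job is handed in when it is done.

```bash
mkdir -p pics; python3 - <<'E'
from cell import env
import cv2
s=env.state(); print({k:s[k] for k in ('t','eef_pos','tcp_rot','ft_force','opening')})
for c in ('scene','side','wrist'):
    im=env.read_camera(c); cv2.imwrite(f'pics/{c}0.png',im[:,:,::-1])
for c in ('scene','side'):
  for th in ('cup','cup_handle','cup_tab','nest','pocket','striker','pad','jar','driver','loose_frame'):
    r=env.landmark_of(th,c)
    print(c,th,[( [round(float(v)) for v in d['xyz']],round(float(d['confidence']),2)) for d in r[:2]])
print(env.state()['t'])
E
```

```text
{'t': 0.0, 'eef_pos': array([ 239.74336774, -576.88324613,  183.27734703]), 'tcp_rot': array([-3.14051814e+00, -1.02368194e-04,  3.93805653e-01]), 'ft_force': array([ 0.2667497 , -0.11550779,  0.30528536]), 'opening': 0.9971774891975419}
scene cup [([568, -205, 3], 0.89)]
scene cup_handle [([568, -208, 115], 0.74)]
scene cup_tab [([613, -198, 8], 0.54)]
scene nest [([494, 144, 3], 0.61)]
scene pocket [([501, 146, 4], 0.82)]
scene striker [([546, 141, 1], 0.64)]
scene pad [([577, -197, -3], 0.56), ([570, -208, 114], 0.36)]
scene jar [([720, 2, -6], 0.9)]
scene driver [([724, 181, 3], 0.81)]
scene loose_frame [([729, -200, 1], 0.68), ([545, 139, 2], 0.51)]
side cup [([570, -210, 1], 0.86), ([615, -200, 8], 0.24)]
side cup_handle [([567, -208, 115], 0.62)]
side cup_tab [([613, -201, 6], 0.76)]
side nest [([546, 141, 5], 0.75)]
side pocket [([498, 139, 6], 0.9)]
side striker [([542, 140, 6], 0.8)]
side pad [([613, -200, 9], 0.61)]
side jar [([717, 1, -4], 0.68)]
side driver [([727, 180, -3], 0.86)]
side loose_frame [([736, -204, 4], 0.93)]
1.15
```

View pics/scene0.png

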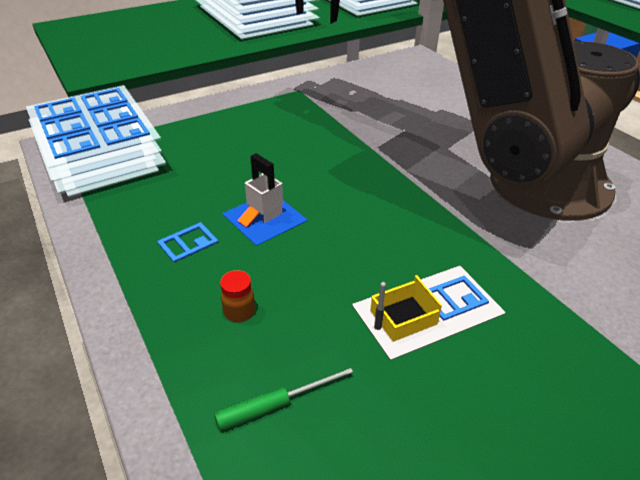

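View pics/side0.png

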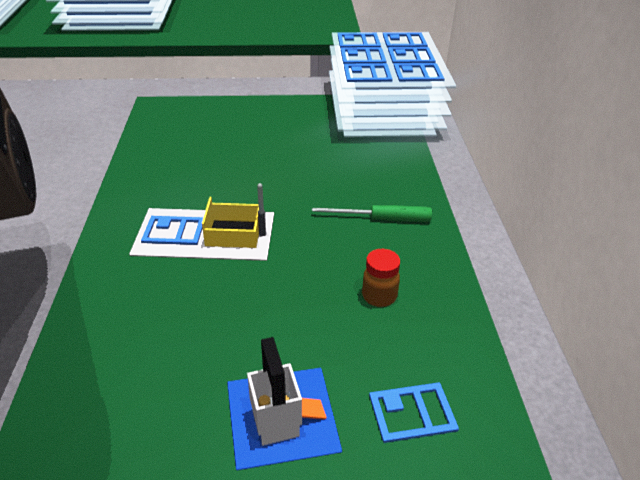

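View pics/wrist0.png

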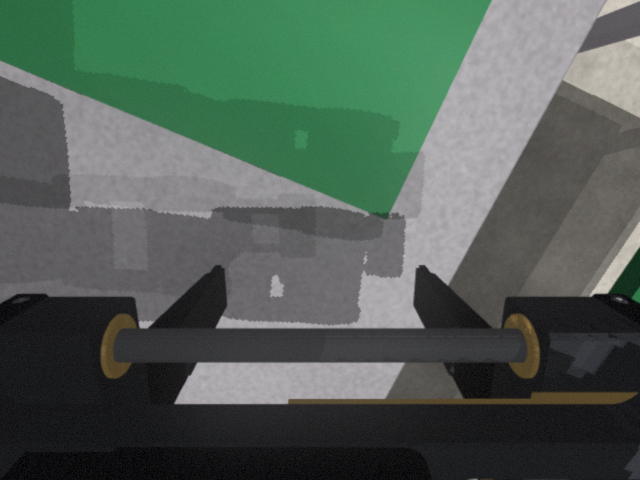

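The scene and side pictures show the cup on its pad with the tab towards +x, roughly at scene pixel (262,195). The nest is at about (430,305), with the post beyond the pocket on its +x side. The jar and loose frame are well clear of both. Next I'll measure the poses and yaws.

```bash
cat > h.py <<'E'
from cell import env
import numpy as np, cv2
def cam(c):
    m=env.camera_model(c)
    K=np.array([[m['fx'],0,m['cx']],[0,m['fy'],m['cy']],[0,0,1.]])
    if 'view' in m: V=np.array(m['view'])
    else:
        from scipy.spatial.transform import Rotation as R
        s=env.state(); T=np.eye(4); T[:3,:3]=R.from_euler('xyz',s['tcp_rot']).as_matrix(); T[:3,3]=s['eef_pos']
        V=np.linalg.inv(T@np.array(m['tool_from_camera']))
    return K,V
def toplane(px,z,K,V):
    px=np.atleast_2d(px).astype(float)
    d=np.c_[px,np.ones(len(px))]@np.linalg.inv(K).T@V[:3,:3]
    o=-V[:3,:3].T@V[:3,3]
    return o+d*((z-o[2])/d[:,2])[:,None]
def proj(P,K,V):
    p=np.atleast_2d(P)@V[:3,:3].T+V[:3,3]; q=p@K.T; return q[:,:2]/q[:,2:]
def rect(mask,z,K,V):
    ys,xs=np.nonzero(mask); P=toplane(np.c_[xs,ys],z,K,V)[:,:2].astype(np.float32)
    return cv2.minAreaRect(P)
E
python3 - <<'E'
from h import *
for c in ('scene','side'):
    env.read_camera(c); K,V=cam(c)
    for th,z in (('nest',4),('pad',3),('striker',0),('cup',0),('loose_frame',6)):
        r=env.masks_of(th,c)
        for i,d in enumerate(r[:2]):
            m=d['region']; ys,xs=np.nonzero(m)
            print(c,th,round(d['confidence'],2),m.sum(),(xs.min(),ys.min(),xs.max(),ys.max()),np.round(np.hstack([np.hstack(q) for q in rect(m,z,K,V)[:2]]),1),round(rect(m,z,K,V)[2],1))
            if i==0: np.save(f'm_{c}_{th}.npy',m)
print(env.state()['t'])
E
```

```text
scene nest 0.82 7611 (np.int64(353), np.int64(268), np.int64(503), np.int64(359)) [452.3 138.7 143.9 216.2] 85.1
scene pad 0.69 1588 (np.int64(223), np.int64(201), np.int64(306), np.int64(245)) [ 578.2 -196.6  122.   121. ] 8.6
scene pad 0.5 331 (np.int64(373), np.int64(283), np.int64(385), np.int64(330)) [515.6 105.  104.7  13.1] 49.2
scene striker 0.79 323 (np.int64(374), np.int64(283), np.int64(385), np.int64(329)) [512.4 102.7 103.2  14. ] 48.1
scene cup 0.61 1932 (np.int64(240), np.int64(154), np.int64(281), np.int64(226)) [ 532.7 -291.   257.6   79.3] 60.5
scene loose_frame 0.71 669 (np.int64(158), np.int64(224), np.int64(216), np.int64(260)) [ 734.2 -198.1   88.6   69.1] 8.0
side nest 0.93 6796 (np.int64(131), np.int64(183), np.int64(273), np.int64(259)) [454.8 190.  207.5 215.2] 85.6
side pad 0.78 5387 (np.int64(228), np.int64(366), np.int64(341), np.int64(469)) [ 575.8 -196.6  120.8  123.1] 8.3
side striker 0.71 283 (np.int64(257), np.int64(184), np.int64(265), np.int64(235)) [541.  216.9  10.3 147.6] 3.1
side striker 0.53 4076 (np.int64(249), np.int64(338), np.int64(325), np.int64(443)) [ 573.9 -150.9   82.6  153.5] 13.6
side cup 0.84 4128 (np.int64(248), np.int64(337), np.int64(326), np.int64(443)) [ 571.7 -150.4   82.5  153.6] 15.8
side loose_frame 0.96 2161 (np.int64(370), np.int64(382), np.int64(457), np.int64(441)) [ 731.6 -199.7   91.8   69. ] 7.9
1.75
```

```bash
cat > fit.py <<'E'
from h import *
from scipy.optimize import minimize
def box(x0,x1,y0,y1,z0,z1): return np.array([[x,y,z] for x in(x0,x1) for y in(y0,y1) for z in(z0,z1)],float)
tab=np.array([[25,s,21] for s in(-13,13)]+[[25+37*np.cos(.5),s,21-37*np.sin(.5)] for s in(-13,13)])
CUP=[box(-25,25,-25,25,0,70),box(-7,7,-25,25,98,122),box(-7,7,-25,-19,70,98),box(-7,7,19,25,70,98),tab]
NEST=[box(-155,60,-60,60,0,4),box(-41,-38,-35,35,4,50),box(-38,41,-35,35,4,38),box(41,53,-6,6,0,50)]
def ren(parts,p,K,V):
    c,s=np.cos(p[2]),np.sin(p[2]); R=np.array([[c,-s,0],[s,c,0],[0,0,1]])
    im=np.zeros((480*2,640*2),np.uint8)
    for P in parts:
        q=proj(P@R.T+[p[0],p[1],0 if len(p)<4 else p[3]],K,V)*2+.5
        cv2.fillConvexPoly(im,cv2.convexHull(np.round(q).astype(np.int32)),1)
    return cv2.resize(im.astype(np.float32),(640,480),interpolation=cv2.INTER_AREA)
def fit(parts,masks,p0):
    cs={c:cam(c) for c in masks}
    def cost(d):
        p=np.array(p0,float); p[:2]+=d[:2]; p[2]+=d[2]/50
        if len(p)>3 and len(d)>3:p[3]+=d[3]
        e=0
        for c,m in masks.items():
            e+=np.abs(ren(parts,p,*cs[c])-m).sum()/m.sum()
        return e
    n=3
    r=minimize(cost,np.zeros(n),method='Nelder-Mead',options=dict(initial_simplex=np.vstack([np.zeros(n),6*np.eye(n)])-1.5,xatol=.05,fatol=1e-4))
    d=r.x; return np.round([p0[0]+d[0],p0[1]+d[1],p0[2]+d[2]/50],4),r.fun
E
python3 - <<'E'
from fit import *
L=lambda t:{c:np.load(f'm_{c}_{t}.npy').astype(np.float32) for c in('scene','side')}
mc=L('cup'); mn=L('nest')
print('cup',fit(CUP,mc,[569,-207,.17]))
for c in mc: print(c,fit(CUP,{c:mc[c]},[569,-207,.17]))
print('nest',fit(NEST,mn,[499,142,-.08]))
for c in mn: print(c,fit(NEST,{c:mn[c]},[499,142,-.08]))
for c in mc:
    K,V=cam(c); m=np.load(f'm_{c}_striker.npy'); ys,xs=np.nonzero(m); t=ys.min(); x=xs[ys==t].mean()
    print(c,x,t,[ (z,np.round(proj([[545,139.5,z]],K,V)[0],1)) for z in (76,86,96,106)])
E
```

```text
cup (array([ 5.692528e+02, -2.071294e+02,  2.459000e-01]), np.float64(0.2530292272567749))
scene (array([ 5.678659e+02, -2.121148e+02,  2.263000e-01]), np.float64(0.07155796885490417))
side (array([ 5.683864e+02, -2.047919e+02,  2.310000e-01]), np.float64(0.09047964960336685))
nest (array([ 4.990505e+02,  1.450558e+02, -9.040000e-02]), np.float64(0.109137624502182))
scene (array([ 4.992694e+02,  1.438256e+02, -8.570000e-02]), np.float64(0.04112468659877777))
side (array([ 4.985616e+02,  1.482457e+02, -8.860000e-02]), np.float64(0.05543702095746994))
scene 382.5 283 [(76, array([381.1, 294.6])), (86, array([381.7, 289.9])), (96, array([382.3, 285.1])), (106, array([382.9, 280.3]))]
side 259.5 184 [(76, array([260. , 198.5])), (86, array([259.7, 193.2])), (96, array([259.4, 187.8])), (106, array([259.1, 182.3]))]
```

```bash
python3 -m pendant '[0,0,-0.04,-0.056,-1, 0,0,-0.04,-0.056,-1, 0,0,-0.02,-0.056,-1, 0,0,0,-0.056,-1, 0,0,0,-0.056,-1, 0,0,0,-0.056,-1, 0,0,0,-0.056,-1, 0,0,0,-0.056,-1]'
python3 - <<'E'
from h import *
s=env.state(); y=s['tcp_rot'][2]; print(s['joints'],s['eef_pos'],y)
d=np.array([568.5,-208])-s['eef_pos'][:2]
print(d@[np.cos(y),np.sin(y)]/400, d@[np.sin(y),-np.cos(y)]/400)
E
```

```text
t: 2.75
eef_pos: [239.8, -577.1, 223.8]
tcp_rot: [3.142, 0.0, 1.807]
ft_force: [-0.1, -0.8, -0.5]
opening: 1.001
[-1.28261644e+00  4.55768660e-01  1.50771307e+00  2.50825546e-05
  1.17809432e+00 -1.51885396e+00] [ 239.82711485 -577.14947761  223.83806533] 1.8070242514888442
0.7049393369774978 1.014848779506979
```

```bash
python3 -m pendant '[0.055,0.1,0,0,-1, 0.055,0.1,0,0,-1, 0.055,0.1,0,0,-1, 0.055,0.1,0,0,-1, 0.055,0.1,0,0,-1, 0.055,0.1,0,0,-1, 0.055,0.1,0,0,-1, 0.055,0.1,0,0,-1, 0.055,0.1,0,0,-1, 0.055,0.1,0,0,-1]'
python3 - <<'E'
from h import *
print(np.round(env.camera_model('wrist')['tool_from_camera'],2))
K,V=cam('wrist')
im=env.read_camera('wrist')
s=env.state(); y=s['tcp_rot'][2]; print(s['joints'],s['eef_pos'],y)
print(proj([[568.5,-208,122],[568.5,-208,0]],K,V))
cv2.imwrite('pics/w1.png',im[:,:,::-1])
for th in('cup_handle','cup','cup_tab','pad'): print(th,[(np.round(d['xyz']),d['confidence']) for d in env.landmark_of(th,'wrist')])
E
```

```text
t: 4.0
eef_pos: [580.0, -270.5, 223.9]
tcp_rot: [3.142, 0.0, 1.801]
ft_force: [0.8, 0.1, 0.8]
opening: 0.999
[[  -0.     -0.96   -0.28   77.85]
 [   1.     -0.      0.      0.43]
 [  -0.     -0.28    0.96 -200.94]
 [   0.      0.      0.      1.  ]]
[-0.53317263  0.48029215  1.46571708  0.00160196  1.19485883 -0.76636022] [ 583.13039252 -267.1109103   223.72290715] 1.8033967548712646
[[322.61973744 144.64925703]
 [321.68771555 139.35959274]]
cup_handle [(array([ 568., -210.,  113.]), 0.87)]
cup []
cup_tab [(array([ 617., -202.,    7.]), 0.76)]
pad []
```

View pics/w1.png

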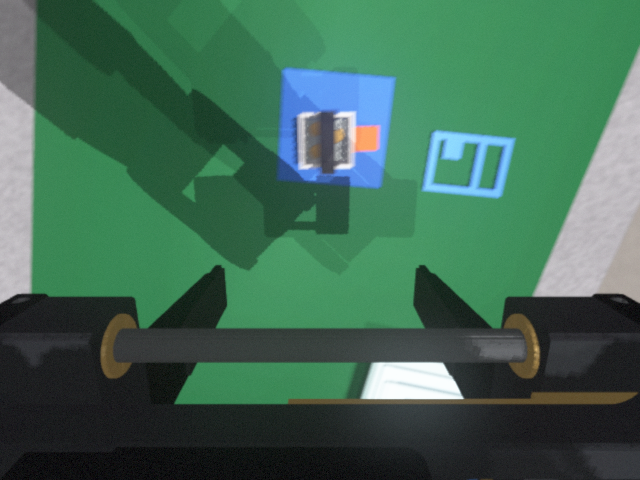

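The wrist view looks almost straight down on the cup: handle at (327,142), tab at (367,138), its edges nearly lined up with the jaws. The arm was still settling when I took it, so I'll measure again.

```bash
python3 - <<'E'
from fit import *
im=env.read_camera('wrist'); K,V=cam('wrist'); s=env.state(); print(s['eef_pos'],s['tcp_rot'])
cv2.imwrite('pics/w2.png',cv2.resize(im[60:200,260:420,::-1],(640,560),interpolation=cv2.INTER_NEAREST))
print(proj([[568.5,-208,122]],K,V))
r=env.masks_of('cup','wrist'); print([ (d['confidence'],d['region'].sum()) for d in r])
hsv=cv2.cvtColor(im,cv2.COLOR_RGB2HSV)
org=((hsv[...,0]<14)&(hsv[...,1]>180)&(hsv[...,2]>150)); org[250:]=0
w=((hsv[...,1]<40)&(hsv[...,2]>130)); w[:90]=0;w[200:]=0;w[:,:285]=0;w[:,400:]=0
bl=((hsv[...,0]>100)&(hsv[...,0]<125)&(hsv[...,1]>150)); bl[:,400:]=0; bl[250:]=0
for n,m,z in(('org',org,10),('rim',w,70),('pad',bl,3)):
    q=rect(m,z,K,V); print(n,m.sum(),np.round(q[0],1),np.round(q[1],1),round(q[2],2), np.radians(q[2]))
if r: print(fit(CUP,{'wrist':r[0]['region'].astype(np.float32)},[568.5,-208,.23]))
E
```

```text
[ 578.47518692 -272.1569717   223.8207681 ] [-3.14134491e+00  9.65264827e-05  1.80080243e+00]
[[324.99555484 143.08135102]]
[(0.56, np.int64(3706))]
org 0 [0. 0.] [0. 0.] 0.0 0.0
rim 1045 [ 569.7 -208.3] [50.5 50.3] 13.67 0.23853709179622762
pad 5746 [ 576.6 -197.7] [119.6 119.8] 8.41 0.14685139632839045
(array([ 5.690029e+02, -2.085466e+02,  2.370000e-01]), np.float64(0.12580949068069458))
```

View pics/w2.png

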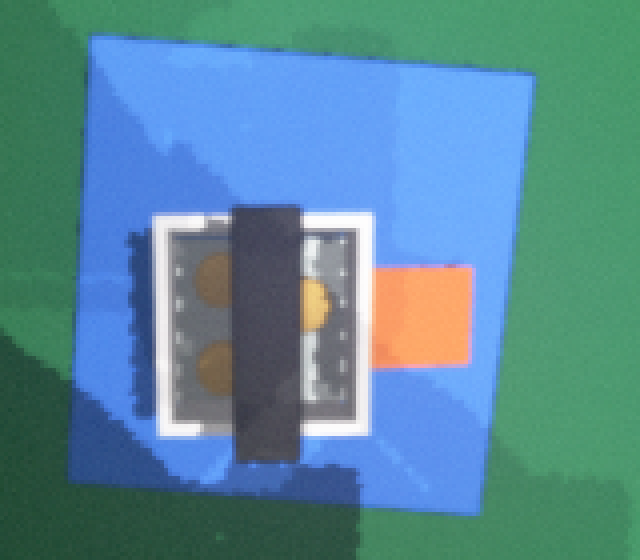

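```bash
cat > go.py <<'E'
import sys
from h import *
s=env.state(); y=s['tcp_rot'][2]; x,yy,z,yw=map(float,sys.argv[1:5])
d=np.array([x,yy])-s['eef_pos'][:2]
print('t',s['t'],'pos',np.round(s['eef_pos'],1),'yaw',round(y,4),'ft',np.round(s['ft_force'],1),'op',round(s['opening'],3))
print('rows total: x %.4f y %.4f z %.4f turn %.4f'%(d@[np.cos(y),np.sin(y)]/400, d@[np.sin(y),-np.cos(y)]/400,(s['eef_pos'][2]-z)/400,-(yw-y)/np.pi))
E
python3 go.py 569.5 -208.3 91 1.809
```

```text
t 4.35 pos [ 578.4 -272.4  223.9] yaw 1.8002 ft [ 0.6 -0.8  0.1] op 0.999
rows total: x 0.1611 y 0.0149 z 0.3322 turn -0.0028
```

```bash
python3 -m pendant '[0.054,0.005,0,-0.003,-1, 0.054,0.005,0,0,-1, 0.053,0.005,0,0,-1, 0,0,0.07,0,-1, 0,0,0.07,0,-1, 0,0,0.06,0,-1, 0,0,0,0,-1]'; python3 go.py 569.5 -208.3 91 1.809
```

```text
t: 5.22
eef_pos: [569.0, -206.3, 142.7]
tcp_rot: [-3.139, -0.002, 1.811]
ft_force: [0.3, -0.6, 0.2]
opening: 0.998
t 5.225 pos [ 569.  -206.3  142.7] yaw 1.8113 ft [ 0.3 -0.6  0.2] op 0.998
rows total: x -0.0052 y 0.0001 z 0.1294 turn 0.0007
```

```bash
python3 -m pendant '[-0.003,0,0.045,0,-1, 0,0,0.045,0,-1, 0,0,0.038,0,-1, 0,0,0,0,-1, 0,0,0,0,-1]'; python3 go.py 569.5 -208.3 91 1.809
python3 - <<'E'
from h import *
for c in('side','wrist'): cv2.imwrite(f'pics/{c}3.png',env.read_camera(c)[:,:,::-1])
E
```

```text
t: 5.85
eef_pos: [570.4, -208.9, 93.5]
tcp_rot: [3.141, 0.001, 1.811]
ft_force: [0.3, 0.4, -1.0]
opening: 0.999
t 5.85 pos [ 570.4 -208.9   93.5] yaw 1.8107 ft [ 0.3  0.4 -1. ] op 0.999
rows total: x 0.0019 y -0.0020 z 0.0061 turn 0.0005
```

View pics/side3.png

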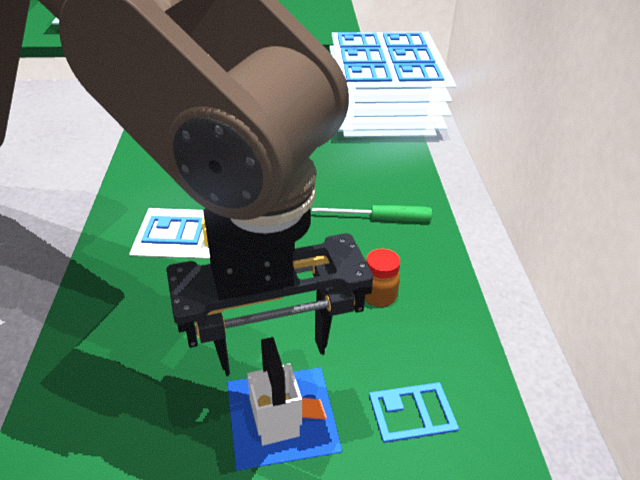

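View pics/wrist3.png

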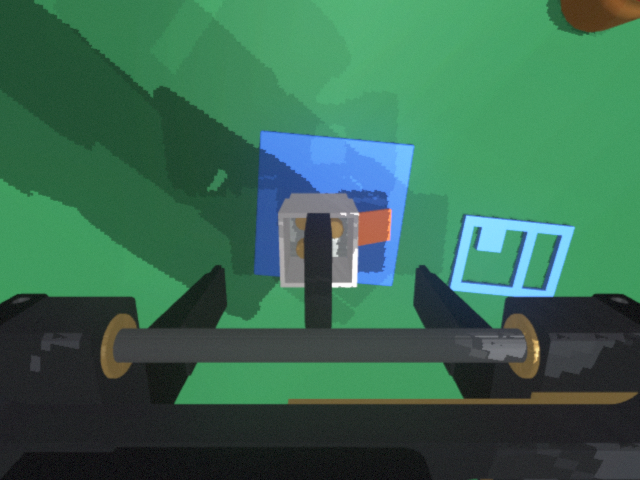

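```bash
python3 - <<'E'
from h import *
K,V=cam('side');print(proj([[569.5,-208.3,122],[569.5,-208.3,110],[570.4,-208.9,93.5],[569.5+46,-208.3+11,93.5],[569.5-46,-208.3-11,93.5]],K,V).round())
K,V=cam('wrist');c,s=np.cos(.238),np.sin(.238);print(proj([[569.5+25*s,-208.3-25*c,122],[569.5-25*s,-208.3+25*c,122]],K,V).round())
E
```

```text
[[273. 357.]
 [273. 364.]
 [275. 375.]
 [316. 365.]
 [230. 384.]]
[[317. 327.]
 [317. 236.]]
```

```bash
python3 - <<'E'
import cv2
im=cv2.imread('pics/side3.png'); cv2.imwrite('pics/side3z.png',cv2.resize(im[310:470,180:380],(800,640))[:600])
E
```

```text
(no output)
```

View pics/side3z.png

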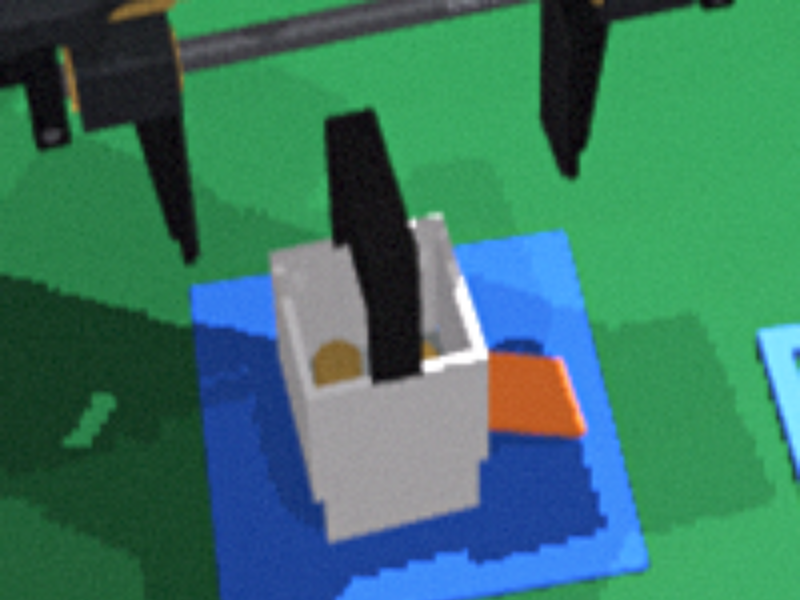

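```bash
python3 -m pendant '[0,-0.002,0.01,0,-1, 0,0,0,0,0.3, 0,0,0,0,0.6, 0,0,0,0,1, 0,0,0,0,1, 0,0,0,0,1, 0,0,0,0,1]'; python3 go.py 569.5 -208.3 91 1.809
```

```text
t: 6.82
eef_pos: [569.3, -209.0, 88.7]
tcp_rot: [3.142, 0.0, 1.811]
ft_force: [0.6, -0.2, -0.9]
opening: 0.426
t 6.825 pos [ 569.3 -209.    88.7] yaw 1.8107 ft [ 0.6 -0.2 -0.9] op 0.426
rows total: x 0.0015 y 0.0010 z -0.0059 turn 0.0005
```

```bash
python3 -m pendant '[0,0,0,0,1, 0,0,0,0,1, 0,0,0,0,1, 0,0,0,0,1, 0,0,0,0,1, 0,0,0,0,1]'; python3 go.py 569.5 -208.3 91 1.809
```

```text
t: 7.58
eef_pos: [569.3, -209.0, 88.6]
tcp_rot: [3.142, 0.0, 1.811]
ft_force: [0.4, 0.2, -0.1]
opening: 0.144
t 7.575 pos [ 569.3 -209.    88.6] yaw 1.8107 ft [ 0.4  0.2 -0.1] op 0.144
rows total: x 0.0015 y 0.0010 z -0.0059 turn 0.0005
```

```bash
python3 -m pendant '[0,0,-0.01,0,1, 0,0,-0.03,0,1, 0,0,-0.05,0,1, 0,0,-0.06,0,1, 0,0,-0.06,0,1, 0,0,-0.06,0,1, 0,0,-0.05,0,1, 0,0,-0.03,0,1, 0,0,-0.01,0,1, 0,0,0,0,1]'; python3 go.py 499 145 220 1.483
python3 - <<'E'
from h import *
for c in('side','wrist'): cv2.imwrite(f'pics/{c}4.png',env.read_camera(c)[:,:,::-1])
E
```

```text
t: 8.82
eef_pos: [569.1, -208.9, 232.4]
tcp_rot: [-3.141, -0.0, 1.811]
ft_force: [-0.1, 0.5, -3.2]
opening: 0.144
t 8.825 pos [ 569.1 -208.9  232.4] yaw 1.8107 ft [-0.1  0.5 -3.2] op 0.144
rows total: x 0.9010 y 0.0399 z 0.0309 turn 0.1043
```

View pics/side4.png

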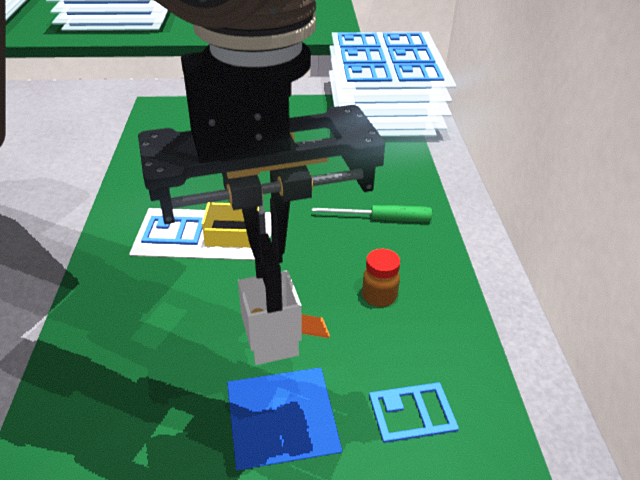

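View pics/wrist4.png

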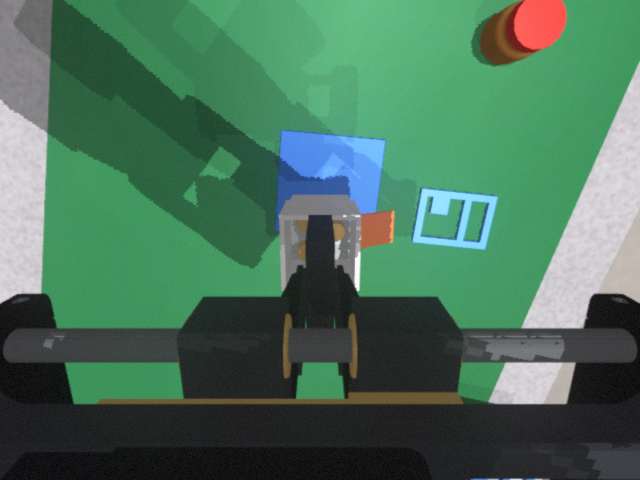

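```bash
python3 -m pendant '[0.02,0,0,0.01,1, 0.05,0,0,0.013,1, 0.08,0,0,0.013,1, 0.1,0,0,0.013,1, 0.1,0,0,0.013,1, 0.1,0,0,0.013,1, 0.09,0,0,0.013,1, 0.06,0,0,0.01,1, 0.03,0,0,0.006,1, 0,0,0,0,1]'; python3 go.py 499 145 220 1.483
```

```text
t: 10.18
eef_pos: [548.9, 42.0, 232.1]
tcp_rot: [-3.141, 0.0, 1.485]
ft_force: [0.6, -1.2, -3.1]
opening: 0.143
t 10.175 pos [548.9  42.  232.1] yaw 1.4854 ft [ 0.6 -1.2 -3.1] op 0.143
rows total: x 0.2459 y -0.1463 z 0.0302 turn 0.0008
```

```bash
python3 - <<'E'
from fit import *
im=env.read_camera('wrist'); K,V=cam('wrist'); cv2.imwrite('pics/w5.png',im[:,:,::-1])
r=env.masks_of('nest','wrist'); print([(d['confidence'],d['region'].sum()) for d in r])
c,s=np.cos(-.088),np.sin(-.088)
for th in('pocket','striker'): print(th,[(np.round(d['xyz']),d['confidence']) for d in env.landmark_of(th,'wrist')])
hsv=cv2.cvtColor(im,cv2.COLOR_RGB2HSV)
w=((hsv[...,1]<35)&(hsv[...,2]>140)).astype(np.uint8)
n,l,st,_=cv2.connectedComponentsWithStats(w)
for i in np.argsort(-st[1:,4])[:5]+1: print(st[i], rect(l==i,4,K,V))
np.savez('w5.npz',im=im,K=K,V=V)
E
```

```text
[(0.95, np.int64(22043))]
pocket [(array([497., 144.,   2.]), 0.89)]
striker [(array([546., 140.,   0.]), 0.69)]
[  575     0    65   328 13149] ((908.0866088867188, 26.8736572265625), (78.8779525756836, 381.7340393066406), 0.17056690156459808)
[  120    48   202   115 10537] ((452.66436767578125, 148.2620849609375), (119.84249877929688, 214.47427368164062), 85.06427764892578)
[   0    0   67  198 8007] ((241.50999450683594, 161.31478881835938), (215.05511474609375, 75.67858123779297), 71.52989196777344)
[  65  363   60   41 1979] ((217.8897705078125, -194.7261962890625), (65.29732513427734, 72.84825134277344), 85.03901672363281)
[  48  291   57   37 1690] ((221.92689514160156, -81.91700744628906), (52.32921600341797, 63.55287170410156), 86.98626708984375)
```

View pics/w5.png

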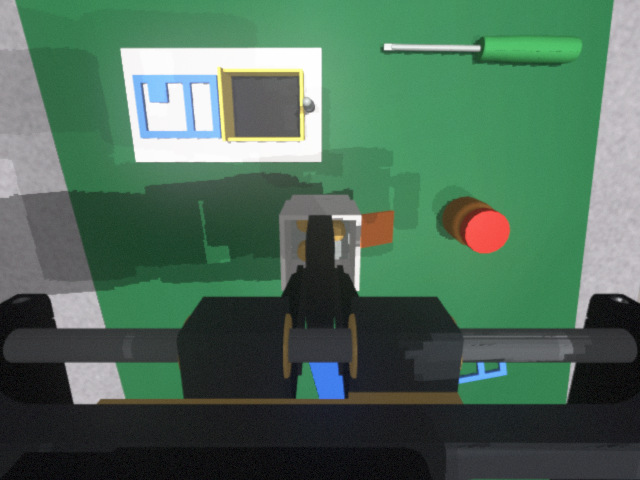

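The wrist picture gives the plate as 119.8 x 214.5 mm, against a true 120 x 215, so that fit is good. It puts the pocket at about (499.8, 144.3) with yaw -0.087. The cup is upright and still loaded.

```bash
python3 -m pendant '[0.02,-0.012,0,0,1, 0.05,-0.03,0,0,1, 0.07,-0.042,0,0,1, 0.06,-0.036,0,0,1, 0.03,-0.018,0,0,1, 0.014,-0.008,0,0,1, 0,0,0,0,1, 0,0,0,0,1]'; python3 go.py 499.7 143.9 190 1.484
```

```text
t: 11.38
eef_pos: [499.7, 143.1, 232.5]
tcp_rot: [3.142, 0.0, 1.483]
ft_force: [0.3, -1.6, -2.4]
opening: 0.144
t 11.375 pos [499.7 143.1 232.5] yaw 1.4833 ft [ 0.3 -1.6 -2.4] op 0.144
rows total: x 0.0019 y -0.0002 z 0.1064 turn -0.0002
```

```bash
python3 -m pendant '[0.002,0,0.015,0,1, 0,0,0.03,0,1, 0,0,0.03,0,1, 0,0,0.02,0,1, 0,0,0.006,0,1, 0,0,0,0,1, 0,0,0,0,1]'; python3 go.py 499.7 143.9 190 1.484
python3 - <<'E'
from h import *
for c in('side','scene'): 
  im=env.read_camera(c); x,y=((150,90) if c=='side' else (310,170))
  cv2.imwrite(f'pics/{c}6.png',cv2.resize(im[y:y+200,x:x+250,::-1],(750,600)))
E
```

```text
t: 12.25
eef_pos: [499.6, 144.5, 192.5]
tcp_rot: [3.141, -0.0, 1.484]
ft_force: [0.5, 0.0, -2.2]
opening: 0.141
t 12.25 pos [499.6 144.5 192.5] yaw 1.484 ft [ 0.5  0.  -2.2] op 0.141
rows total: x -0.0015 y 0.0003 z 0.0063 turn -0.0000
```

View pics/side6.png

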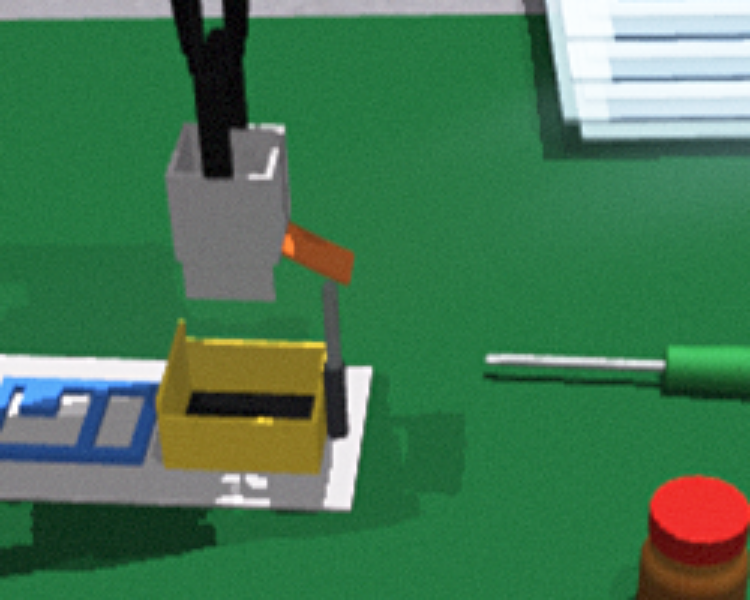

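View pics/scene6.png

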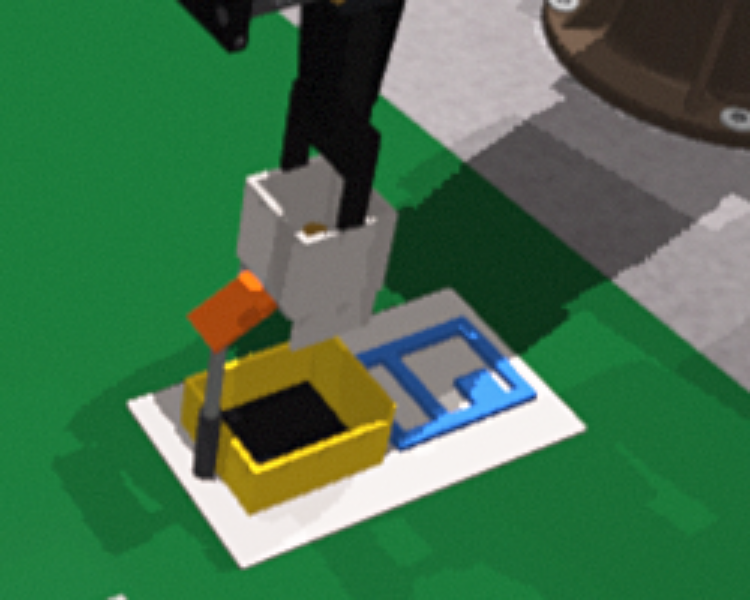

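The tab sits squarely over the pin in both views, a few mm above its tip. Now I'll feel for contact in small steps.

```bash
python3 -m pendant '[0,0,0.008,0,1, 0,0,0,0,1, 0,0,0,0,1]';python3 -m pendant '[0,0,0.006,0,1, 0,0,0,0,1, 0,0,0,0,1]'; python3 -m pendant '[0,0,0.006,0,1, 0,0,0,0,1, 0,0,0,0,1]'
```

```text
t: 12.72
eef_pos: [499.5, 144.4, 189.0]
tcp_rot: [-3.142, 0.0, 1.484]
ft_force: [1.5, -0.4, -2.6]
opening: 0.146
t: 13.1
eef_pos: [499.5, 144.5, 186.6]
tcp_rot: [3.142, 0.0, 1.484]
ft_force: [-0.2, 0.1, -1.5]
opening: 0.149
t: 13.48
eef_pos: [499.5, 144.5, 184.2]
tcp_rot: [-3.142, 0.0, 1.484]
ft_force: [-0.0, -0.3, -1.4]
opening: 0.144
```

```bash
python3 -m pendant '[0,0,0.006,0,1, 0,0,0,0,1, 0,0,0,0,1]';python3 -m pendant '[0,0,0.006,0,1, 0,0,0,0,1, 0,0,0,0,1]'; python3 -m pendant '[0,0,0.006,0,1, 0,0,0,0,1, 0,0,0,0,1]'
python3 - <<'E'
from h import *
f=[]
for i in range(3):
  im=env.read_camera('side'); f.append(env.state()['ft_force'][2])
print(f)
x,y=150,90
cv2.imwrite(f'pics/side7.png',cv2.resize(im[y:y+200,x:x+250,::-1],(750,600)))
E
```

```text
t: 13.85
eef_pos: [499.5, 144.5, 181.8]
tcp_rot: [3.142, 0.0, 1.484]
ft_force: [-0.4, 0.2, -2.0]
opening: 0.144
t: 14.22
eef_pos: [499.6, 144.5, 179.5]
tcp_rot: [3.141, 0.0, 1.484]
ft_force: [0.0, -1.0, -1.2]
opening: 0.14
t: 14.6
eef_pos: [499.5, 144.5, 177.0]
tcp_rot: [3.141, 0.0, 1.484]
ft_force: [0.3, 1.0, -1.0]
opening: 0.142
[np.float64(-0.18917666827376806), np.float64(-1.1186372050219882), np.float64(-0.20131195112521316)]
```

View pics/side7.png

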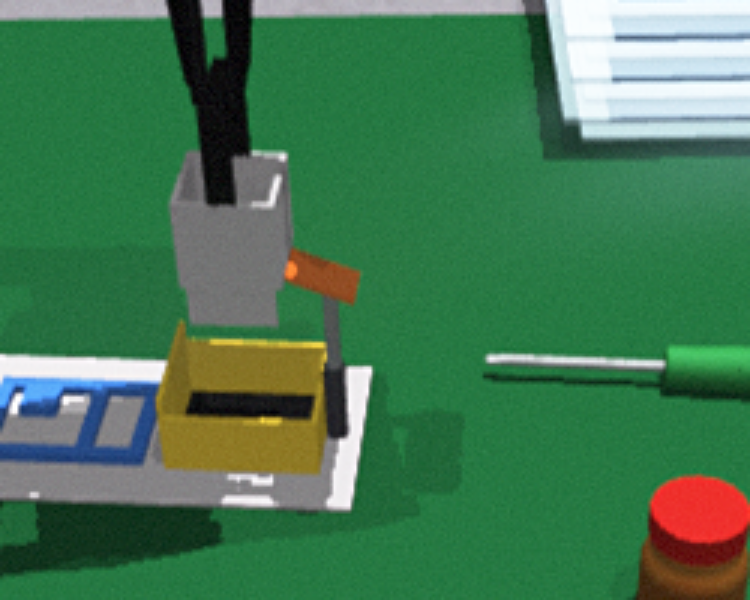

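The tab has touched and begun to lift: it looks flatter, and the force is up about 2 N. I'll keep lowering and watch the force.

```bash
python3 -m pendant '[0,0,0.01,0,1, 0,0,0.01,0,1, 0,0,0,0,1, 0,0,0,0,1]';python3 -m pendant '[0,0,0.006,0,1, 0,0,0,0,1, 0,0,0,0,1]'; python3 -m pendant '[0,0,0.004,0,1, 0,0,0,0,1, 0,0,0,0,1]'
python3 - <<'E'
from h import *
f=[]
for i in range(3):
  im=env.read_camera('side'); f.append(env.state()['ft_force'][2])
print(f)
x,y=150,90
cv2.imwrite(f'pics/side8.png',cv2.resize(im[y:y+200,x:x+250,::-1],(750,600)))
E
```

```text
t: 15.25
eef_pos: [499.4, 144.5, 169.0]
tcp_rot: [-3.141, 0.0, 1.484]
ft_force: [-0.5, 0.1, 1.4]
opening: 0.142
t: 15.62
eef_pos: [499.4, 144.4, 166.6]
tcp_rot: [-3.141, 0.0, 1.484]
ft_force: [-1.9, -0.6, 1.6]
opening: 0.142
t: 16.0
eef_pos: [499.5, 144.5, 165.0]
tcp_rot: [3.142, 0.0, 1.484]
ft_force: [-2.4, 0.3, 1.0]
opening: 0.142
[np.float64(2.968443904779207), np.float64(2.5346387686401046), np.float64(1.91700822359397)]
```

View pics/side8.png

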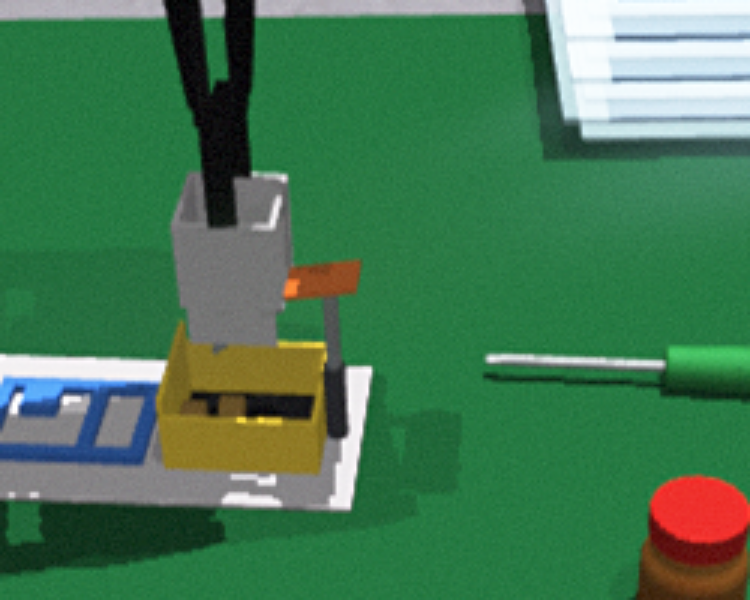

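Two spacers are already in the pocket and the tab is a little past level. I'll continue in small steps to the stop.

```bash
for i in 1; do python3 -m pendant '[0,0,0.004,0,1, 0,0,0,0,1, 0,0,0,0,1]'; python3 -m pendant '[0,0,0.004,0,1, 0,0,0,0,1, 0,0,0,0,1]'; python3 -m pendant '[0,0,0.003,0,1, 0,0,0,0,1, 0,0,0,0,1]'; done
python3 - <<'E'
from h import *
f=[]
for i in range(4):
  im=env.read_camera('side'); s=env.state(); f.append(s['ft_force'][2])
print(np.round(f,1),s['eef_pos'])
x,y=150,90
cv2.imwrite(f'pics/side9.png',cv2.resize(im[y:y+200,x:x+250,::-1],(750,600)))
E
```

```text
t: 16.52
eef_pos: [499.5, 144.4, 163.4]
tcp_rot: [3.142, 0.0, 1.484]
ft_force: [-2.6, 0.1, 2.5]
opening: 0.144
t: 16.9
eef_pos: [499.5, 144.4, 161.8]
tcp_rot: [3.141, 0.0, 1.484]
ft_force: [-1.6, -0.1, 2.5]
opening: 0.144
t: 17.27
eef_pos: [499.5, 144.4, 160.6]
tcp_rot: [3.141, 0.0, 1.484]
ft_force: [-1.7, 1.1, 1.8]
opening: 0.145
[2.8 3.5 3.3 2.5] [499.51848867 144.44082199 160.61787778]
```

View pics/side9.png

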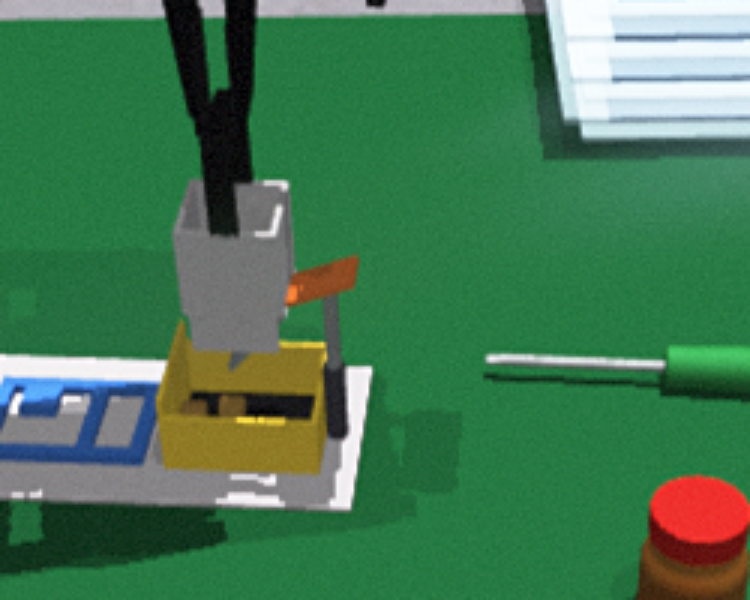

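```bash
python3 -m pendant '[0,0,0.004,0,1, 0,0,0,0,1, 0,0,0,0,1]'; python3 -m pendant '[0,0,0.003,0,1, 0,0,0,0,1, 0,0,0,0,1]'
python3 - <<'E'
from h import *
f=[]
for i in range(4):
  im=env.read_camera('side'); s=env.state(); f.append(s['ft_force'])
print(np.round(f,1),s['eef_pos'])
E
```

```text
t: 17.85
eef_pos: [499.6, 144.5, 159.0]
tcp_rot: [3.141, 0.0, 1.484]
ft_force: [-1.1, 0.9, 3.6]
opening: 0.143
t: 18.23
eef_pos: [499.6, 144.5, 157.8]
tcp_rot: [3.141, 0.0, 1.484]
ft_force: [-0.3, -0.6, 3.8]
opening: 0.142
[[-1.   0.4  3.5]
 [-0.3  0.3  3.3]
 [-1.3 -0.8  3.4]
 [-0.7  0.3  3.5]] [499.53069246 144.45173952 157.83716149]
```

```bash
python3 -m pendant '[0,0,0.002,0,1, 0,0,0,0,1, 0,0,0,0,1]'
python3 - <<'E'
from h import *
f=[]
for i in range(4):
  im=env.read_camera('side'); s=env.state(); f.append(s['ft_force'])
print(np.round(f,1),s['eef_pos'])
x,y=150,90
cv2.imwrite(f'pics/side10.png',cv2.resize(im[y:y+200,x:x+250,::-1],(750,600)))
E
```

```text
t: 18.8
eef_pos: [499.5, 144.5, 157.3]
tcp_rot: [3.141, -0.0, 1.484]
ft_force: [-1.8, 0.8, 7.3]
opening: 0.142
[[-1.7  0.   6.8]
 [-1.4 -0.8  6.8]
 [-1.6  0.3  7. ]
 [-1.7 -0.9  6.7]] [499.51993485 144.48253406 157.25934412]
```

View pics/side10.png

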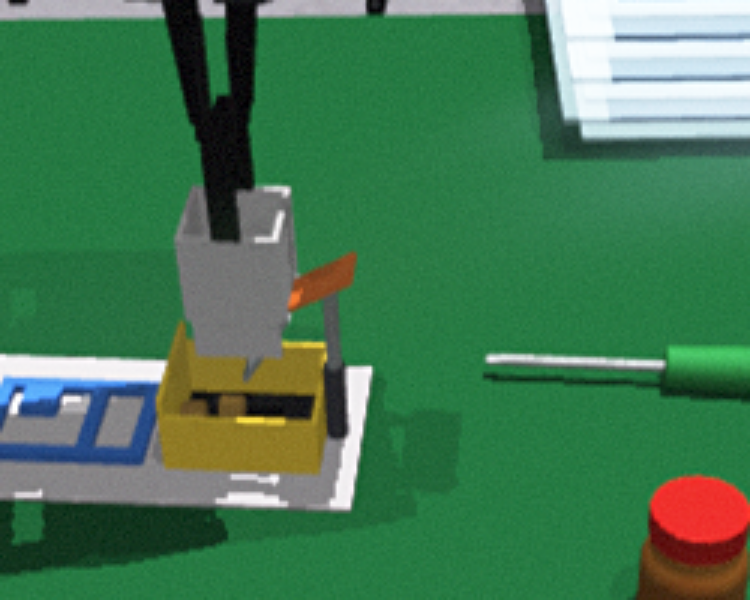

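A 0.8 mm step doubled the force, so the tab is at its stop, with about 9 N on the post. I'll hold here and count the spacers.

```bash
python3 -m pendant '[0,0,0,0,1, 0,0,0,0,1, 0,0,0,0,1, 0,0,0,0,1, 0,0,0,0,1, 0,0,0,0,1]'
python3 - <<'E'
from h import *
for c in('scene','wrist','side'):
  im=env.read_camera(c); x,y=dict(scene=(330,190),wrist=(230,160),side=(180,180))[c]
  cv2.imwrite(f'pics/{c}11.png',cv2.resize(im[y:y+150,x:x+200,::-1],(800,600),interpolation=cv2.INTER_CUBIC))
  for th in ('spacer0',): print(c,[(np.round(d['xyz']),d['confidence']) for d in env.landmark_of(th,c)])
E
```

```text
t: 19.75
eef_pos: [499.5, 144.5, 157.3]
tcp_rot: [3.141, -0.0, 1.484]
ft_force: [-1.8, 0.4, 6.8]
opening: 0.142
scene [(array([462., 136.,   3.]), 0.58), (array([474., 152.,  11.]), 0.49)]
wrist [(array([480., 163.,  11.]), 0.56), (array([476., 156.,  10.]), 0.5)]
side [(array([480., 154.,  10.]), 0.54), (array([471., 151.,  15.]), 0.37)]
```

View pics/scene11.png

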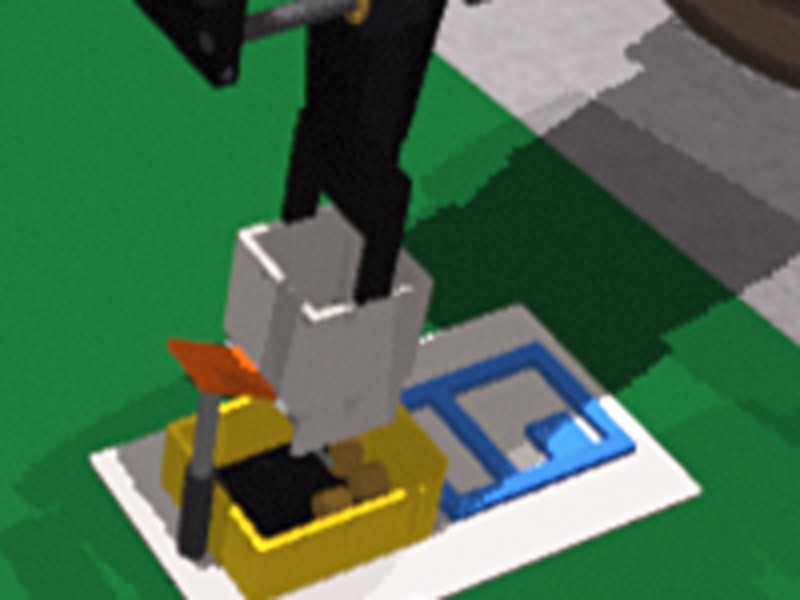

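View pics/wrist11.png

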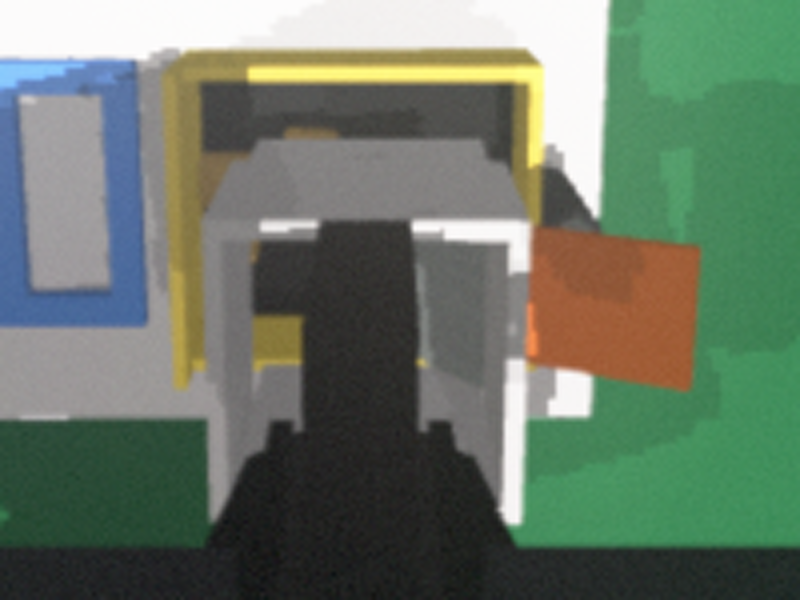

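View pics/side11.png

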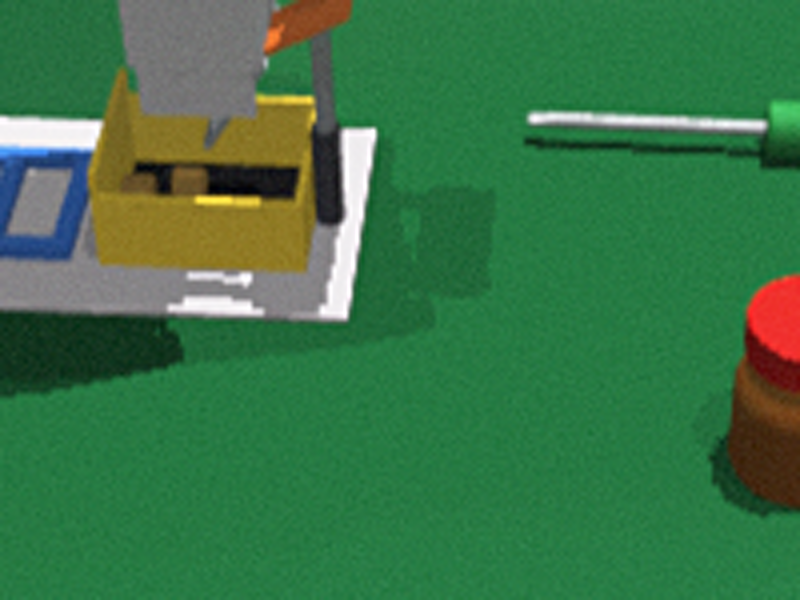

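The scene crop shows all three spacers in the pocket, at crop pixels (345,455), (368,480) and (332,500). Lifting straight up.

```bash
python3 -m pendant '[0,0,-0.01,0,1, 0,0,-0.02,0,1, 0,0,-0.03,0,1, 0,0,-0.04,0,1, 0,0,-0.04,0,1, 0,0,-0.03,0,1, 0,0,-0.01,0,1, 0,0,0,0,1]'; python3 go.py 576.7 -197.6 232 1.75
python3 - <<'E'
from h import *
for c in('scene','side'):
  im=env.read_camera(c); x,y=dict(scene=(330,190),wrist=(230,160),side=(150,100))[c]
  cv2.imwrite(f'pics/{c}12.png',cv2.resize(im[y:y+150,x:x+200,::-1],(800,600),interpolation=cv2.INTER_CUBIC))
E
```

```text
t: 21.05
eef_pos: [499.4, 144.5, 228.9]
tcp_rot: [-3.142, 0.0, 1.484]
ft_force: [1.0, -0.5, -2.3]
opening: 0.144
t 21.05 pos [499.4 144.5 228.9] yaw 1.484 ft [ 1.  -0.5 -2.3] op 0.144
rows total: x -0.8352 y 0.2667 z -0.0076 turn -0.0847
```

View pics/scene12.png

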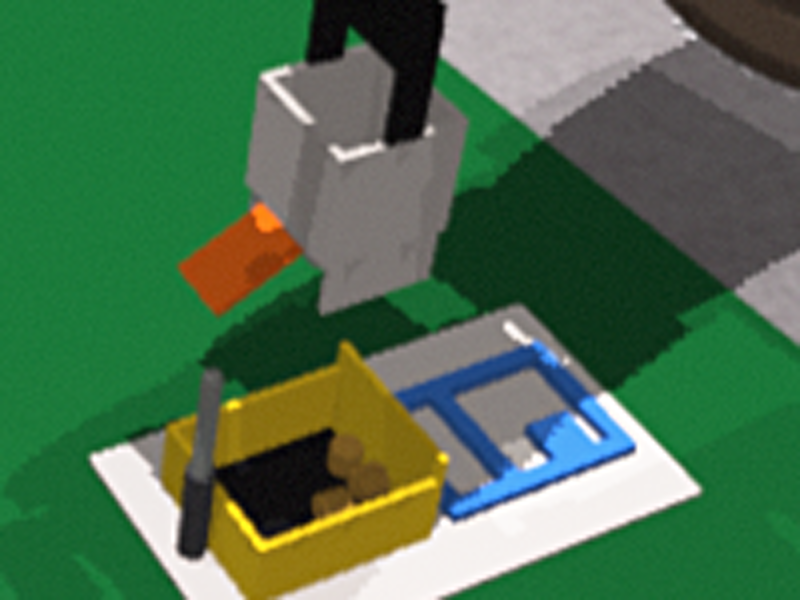

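View pics/side12.png

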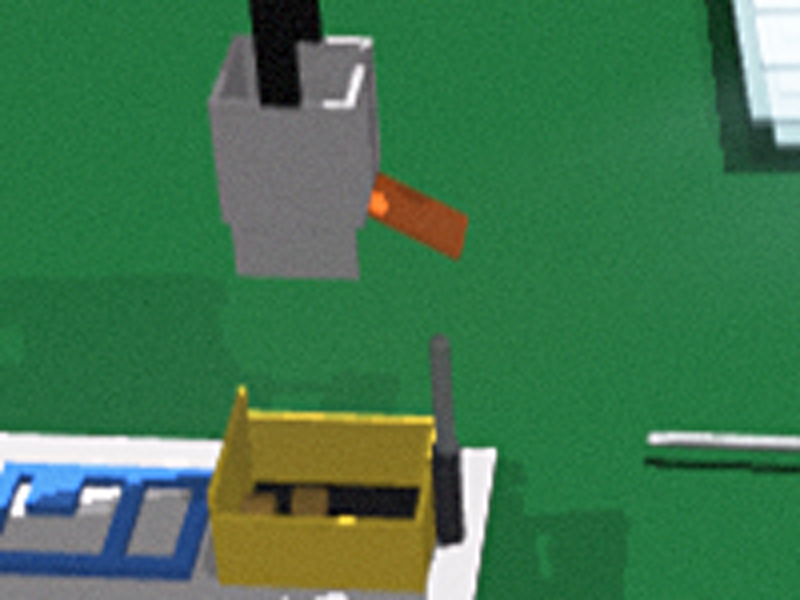

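All three spacers are in the pocket, and the tab is back down, so the bottom is shut. Heading back to the pad; yaw doesn't matter there, so no turn.

```bash
python3 -m pendant '[-0.04,0.013,0,0,1, -0.08,0.026,0,0,1, -0.11,0.035,0,0,1, -0.12,0.038,0,0,1, -0.12,0.038,0,0,1, -0.12,0.038,0,0,1, -0.11,0.035,0,0,1, -0.08,0.026,0,0,1, -0.04,0.013,0,0,1, -0.015,0.005,0,0,1]'; python3 -m pendant '[0,0,0,0,1, 0,0,0,0,1]'; python3 go.py 576.7 -197.6 88.6 1.484
```

```text
t: 22.4
eef_pos: [576.6, -198.3, 228.6]
tcp_rot: [-3.141, -0.0, 1.483]
ft_force: [-0.2, -0.2, -1.6]
opening: 0.144
t: 22.65
eef_pos: [576.8, -196.6, 229.2]
tcp_rot: [3.141, -0.0, 1.485]
ft_force: [0.3, 0.7, -1.4]
opening: 0.142
t 22.65 pos [ 576.8 -196.6  229.2] yaw 1.485 ft [ 0.3  0.7 -1.4] op 0.142
rows total: x -0.0026 y -0.0001 z 0.3515 turn 0.0003
```

```bash
python3 -m pendant '[0,0,0.02,0,1, 0,0,0.05,0,1, 0,0,0.07,0,1, 0,0,0.07,0,1, 0,0,0.06,0,1, 0,0,0.04,0,1, 0,0,0.02,0,1, 0,0,0.006,0,1, 0,0,0,0,1, 0,0,0,0,1]'; python3 -m pendant '[0,0,0.006,0,1, 0,0,0.004,0,1, 0,0,0,0,1, 0,0,0,0,1]'; python3 go.py 576.7 -197.6 88.6 1.484
```

```text
t: 23.9
eef_pos: [577.2, -197.7, 95.3]
tcp_rot: [3.14, 0.0, 1.484]
ft_force: [-0.8, -0.4, -2.1]
opening: 0.141
t: 24.4
eef_pos: [576.9, -197.6, 90.6]
tcp_rot: [-3.142, 0.0, 1.484]
ft_force: [0.3, 0.2, -2.1]
opening: 0.146
t 24.4 pos [ 576.9 -197.6   90.6] yaw 1.4839 ft [ 0.3  0.2 -2.1] op 0.146
rows total: x -0.0001 y -0.0005 z 0.0050 turn -0.0000
```

```bash
python3 -m pendant '[0,0,0.003,0,1, 0,0,0,0,1, 0,0,0,0,1]'; python3 -m pendant '[0,0,0.002,0,1, 0,0,0,0,1, 0,0,0,0,1]'
```

```text
t: 24.78
eef_pos: [576.9, -197.6, 89.4]
tcp_rot: [-3.142, 0.0, 1.484]
ft_force: [-0.6, 0.3, -1.8]
opening: 0.143
t: 25.15
eef_pos: [576.9, -197.6, 88.6]
tcp_rot: [3.142, 0.0, 1.484]
ft_force: [0.2, -0.1, -1.9]
opening: 0.142
```

```bash
python3 -m pendant '[0,0,0.002,0,1, 0,0,0,0,1, 0,0,0,0,1]'; python3 -m pendant '[0,0,0.001,0,1, 0,0,0,0,1, 0,0,0,0,1]'
```

```text
t: 25.52
eef_pos: [577.2, -197.7, 88.6]
tcp_rot: [3.14, 0.0, 1.484]
ft_force: [-1.1, 1.1, 5.3]
opening: 0.144
t: 25.9
eef_pos: [577.4, -197.7, 88.6]
tcp_rot: [3.14, 0.001, 1.484]
ft_force: [-2.2, 0.8, 8.8]
opening: 0.141
```

It's down: the force rose to +9 N with no further motion. I'll relieve the press, open, and rise.

```bash
python3 -m pendant '[0,0,-0.002,0,1, 0,0,0,0,0.4, 0,0,0,0,0, 0,0,0,0,-0.5, 0,0,0,0,-1, 0,0,0,0,-1, 0,0,0,0,-1, 0,0,0,0,-1, 0,0,0,0,-1, 0,0,0,0,-1]'; python3 go.py 576.7 -197.6 88.6 1.484
```

```text
t: 27.15
eef_pos: [576.9, -197.5, 88.2]
tcp_rot: [3.142, 0.0, 1.484]
ft_force: [0.2, -0.0, 0.4]
opening: 0.986
t 27.15 pos [ 576.9 -197.5   88.2] yaw 1.4839 ft [ 0.2 -0.   0.4] op 0.986
rows total: x -0.0002 y -0.0005 z -0.0009 turn -0.0000
```

```bash
python3 -m pendant '[0,0,-0.04,0,-1, 0,0,-0.08,0,-1, 0,0,-0.1,0,-1, 0,0,-0.1,0,-1, -0.05,0,-0.05,0,-1, -0.1,0,0,0,-1, -0.1,0,0,0,-1, -0.05,0,0,0,-1, 0,0,0,0,-1, 0,0,0,0,-1]'
python3 - <<'E'
from fit import *
for c in('scene','side','wrist'):
  im=env.read_camera(c); cv2.imwrite(f'pics/{c}13.png',im[:,:,::-1]); K,V=cam(c)
  print(c,'cup',[(np.round(d['xyz']),round(d['confidence'],2)) for d in env.landmark_of('cup',c)],'tab',[(np.round(d['xyz']),round(d['confidence'],2)) for d in env.landmark_of('cup_tab',c)])
  if c!='wrist':
    r=env.masks_of('cup',c)
    if r: print(fit(CUP,{c:r[0]['region'].astype(np.float32)},[577,-197,-.087]))
print(env.state()['t'])
E
```

```text
t: 28.4
eef_pos: [566.6, -316.0, 236.5]
tcp_rot: [3.142, -0.0, 1.485]
ft_force: [0.1, 0.3, -0.1]
opening: 0.999
scene cup [(array([ 580., -193.,    3.]), 0.69)] tab [(array([504., 144.,   4.]), 0.51), (array([ 621., -201.,   11.]), 0.48)]
(array([ 5.762795e+02, -2.014841e+02, -1.002000e-01]), np.float64(0.06309457123279572))
side cup [(array([ 578., -199.,    0.]), 0.78)] tab [(array([ 624., -206.,    7.]), 0.58)]
(array([ 5.765581e+02, -1.935762e+02, -8.240000e-02]), np.float64(0.048784803599119186))
wrist cup [(array([ 576., -201.,    3.]), 0.65)] tab [(array([ 628., -206.,   11.]), 0.63)]
28.95
```

View pics/scene13.png

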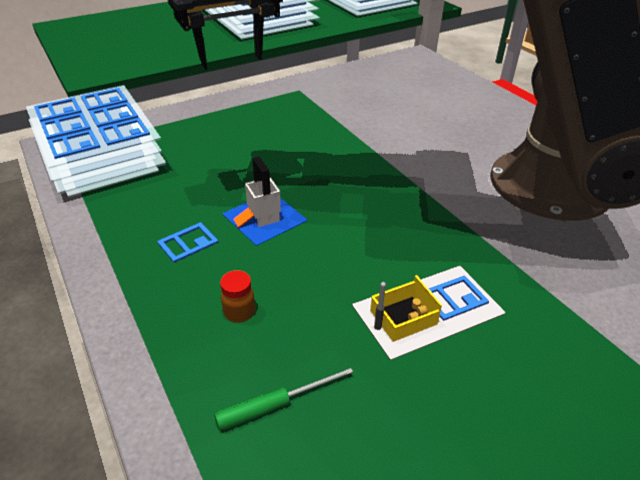

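View pics/side13.png

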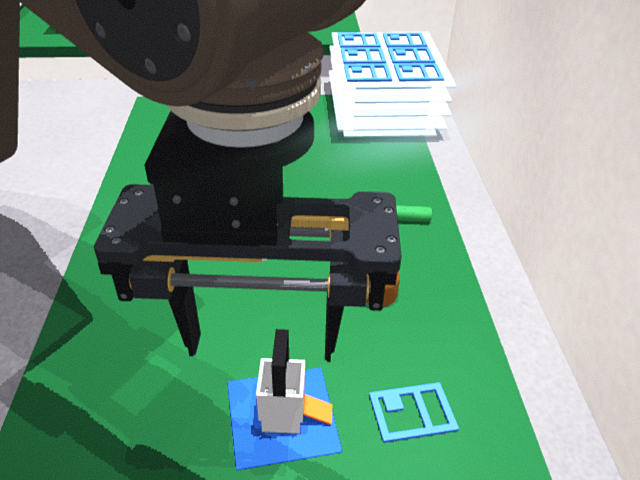

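View pics/wrist13.png

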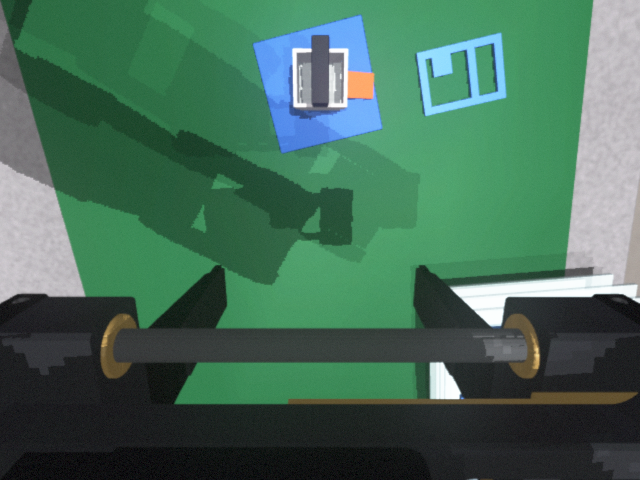

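The cup stands upright, empty and shut near the middle of its pad, and the three spacers are in the pocket at about scene pixel (418,308). The gripper is clear and the bystanders are where they started.

```bash
python3 - <<'E'
from cell import env
print(env.job_done(), env.state()['t'])
E
```

```text
the job is handed in; nothing more can be done
the job is handed in; nothing more can be done
```

I carried the loaded cup to the pocket and lowered it onto the striker post until the tab reached its stop. All three spacers dropped in, and I stood the cup back on its pad. The job was handed in at about 29 s of the 70 s allowed; no verdict is reported.

- **Release:** The stop showed as a jump in force. My estimate of the peak force on the post is about 9 N, against the 25 N limit. I held the tab there for over a second.
- **Spacers:** All three show inside the yellow pocket in the last scene picture.
- **Cup:** It stands upright, empty, with its bottom shut. My fits put it within about 4 mm of the pad's centre; the scene and side fits differ by about 8 mm in y, and the wrist view falls between them.
- **Surroundings:** The gripper is open and clear of everything. The jar, screwdriver and loose frame look unmoved, judged by eye only.
- **Disagreements:** One low-confidence network result put the tab at the pocket, which the pictures contradict. Before gripping, the side view made the fingertips look about 12 mm higher than the arm reported, but the grip was sound.

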